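Hire check of a bar shaker: fit the top, draw the cap off alone

ROBOT

A 7-joint arm with a two-finger parallel gripper is mounted at the origin on the work surface. World frame = base frame: x ahead of the robot, y to its left, z up, the work surface at z = 0. Lengths are in m, angles in rad, forces in N, time in s.
With the tool pointing down it reaches from about 0.4 to 0.85 m from the base axis. Payload 10.4 kg.
Tool frame: the origin (TCP) lies at the very end of the fingers, on their centre line; the grasp point (between the pads) lies ctrl.hold_point_z behind it (ctrl.hold_point_z is the distance from the TCP to the grasp point, in m); z points along the fingers, x is the direction in which the jaws open and shut, and the axes are right-handed (so a half turn about z gives the same grasp; the last joint's range is limited). The gripper opens to 87 mm and grips with 3 to 60 N. Pads are 19 mm wide; open, the fingers measure 117 mm over their backs; the gripper's body (75 mm by 190 mm) begins 51 mm behind the grasp point.
Start: joints at [1.208, 0.332, -0.065, 1.46, 0.022, 1.35, -0.088], TCP at [0.208, -0.589, 0.223] pointing down, gripper open.
Joint ranges: [-2.6, 2.6], [-0.5, 2.12], [-1.47, 1.34], [0.16, 2.42], [-1.27, 4.41], [0.06, 2.06], [-2.6, 2.6]. Speed limits (rad/s): [2.22, 2.22, 2.79, 2.79, 3.14, 3.14, 3.14].

INTERFACE

Orientations are given as a rotation vector (axis times angle).
In Python, from station import ctrl, imaging gives the robot as it stands.
- The arm moves only by the tool jog_arm, never from a script. Its arguments are lists of equal length, an entry for each row: "twist": the turn, a rotation vector about the tool's x, y, z in rad, a list of three; "translation": the shift along the tool's x, y, z in m, a list of three; "claw": the opening, from -1 (shut) to 1 (fully open). A call has exactly 8 rows; each row is the pose to reach, as a shift and turn from the pose measured when the call began, along the tool's axes at that moment; what a row does not reach only later rows make up. A row lasts 1/8 s, in which the tool goes at most 62.5 mm and 10.7 degrees, less where a joint would pass 70% of its speed; a pose out of reach is approached as far as the arm can. A call with a gripper value outside its range is refused whole. The fingers move at their own pace and stop on an object; "force" is the grip in N (left out, the last holds). Time passes only in rows, so rows that repeat a pose let the fingers close, or fill a call up. It gives the time, the measured TCP pose, the force and the opening at its end, in the units of the state.
- ctrl.read_state(): the state, without advancing time (a new reading comes with each control period).
- imaging.camera(name): name is "side" or "top" or "wrist"; returns the picture (400x640x3 uint8, red, green, blue); there is no depth.
- imaging.camera_params(name): a dict with "fx", "fy", "cx", "cy" (pixels), "rvec" (rotation vector, rad) and "tvec" (3), from world to camera coordinates, as OpenCV has them; the wrist camera has in their place "T_tool_cam" (4x4, takes a point from camera to tool coordinates, whose origin is the TCP and whose axes are the tool frame's). Camera axes: x right, y down, z forward; pixel columns grow to the right and rows downward; lengths in m; the calibration is good to about 2 mm. A picture is of the moment at which its call begins: read the wrist's pose just before it. camera_params takes no time and is no camera call.
- ctrl.job_done(): hands the job in, once; it reports no verdict.
Trained networks look in the newest picture that a camera, given by its name, has taken for a name from the list of things; names that differ only in an ending like _2 or _b are one class to them, and where a whole thing is asked for, a point or a joint stands for the part that bears it (a point fixed in the world has none). Each returns a list of dicts, best first, with "confidence" (0 to 1); they miss things now and then, are a little off and sometimes report something else, mostly with a low value. They report only what shows in the picture. A call takes as long as a camera call.
- imaging.masks_of(camera, query): "mask" (400x640 bool, what is visible of it) and "rect" ([left, top, right, bottom] in pixels, round what is visible of it).
The state is a dict: "time": time; "joints": joint angles; "joint_vel": joint speeds; "joint_torque": joint torques, N m; "position": TCP position; "tool_rot": TCP orientation; "ft_force": force on the tool from outside, world axes, zero at the start; "ft_torque": the same for the moment, N m; "opening": finger opening in m.
Only numpy, scipy, OpenCV 4.12 (cv2) and the standard library are available. Lean on these libraries where they do the work, as an engineer would, in place of code of your own. Each camera call takes 0.05 s, during which the arm holds its last target.

TASK

Check this cocktail shaker before it goes out on hire: pick up its top as one piece, the strainer with the loose cap still on it, by the collar below the cap, set it gently and squarely into the mouth of the shaker tin, fully home but not pressed hard, and let go. Then lift the cap alone straight off, so that the strainer stays seated and undisturbed, and finish while still holding the cap upright in the air, at least 6 cm above where it sat. Leave the tin standing where it is and the other bar things alone.

Things in the scene. Friction and masses are not known exactly. Their poses are not given: they have to be found in the camera images.
- tin_mouth (a point): centre of the mouth of the shaker tin, in the plane of its rim, z up. The tin: an open round steel beaker without handle, loose, about 0.24 kg, 130 mm tall, standing on the bench; at the rim 88 mm across outside and 82 mm inside, tapering to 60 mm at the foot.
- collar (a point): strainer top (inner lid), plain steel, loose, about 0.15 kg; point on its axis, half-way up its upright grip collar, z up. Collar: 50 mm across, 16 mm tall (8 mm below to 8 mm above the point). Above it a perforated neck, 35 mm across, 24.5 mm tall, under the cap. At the start it stands on the bench with the cap on, point 44 mm above the bench; home in the tin, point 30 mm above the mouth. Any yaw will do.
- flange (a point): the same strainer: centre of the underside of its flange, 30 mm below the collar's point, z up. Flange: 89 mm across, 4 mm thick, comes to rest on the tin's rim. Below it a plug 14 mm deep, 77 mm across tapering to 69 mm at its foot, goes into the tin. Above it a shoulder sweeps in from 88 mm (4 mm above the point) to 58 mm (12.5 mm above) and 50 mm (22 mm above), where the collar begins.
- cap_mid (a point): cap (outer lid), plain steel, loose, about 0.06 kg: a round cup upside down, 44 mm across, 33 mm tall; point on its axis, 15 mm above its lower edge, z up. It sits loosely over the strainer's neck (2 mm play all round, no catch), its edge on the collar's top face, the point then 23 mm above the collar's point. Raised more than 25 mm it is clear of the neck.
- jigger: steel double-cone measure, 45 mm across, 80 mm tall, standing; origin at its underside. Bystander.
- mixing_glass: clear glass beaker, 88 mm across, 140 mm tall; origin at its underside. Bystander.
- muddler: dark wooden muddler standing upright, 39 mm across, 127 mm tall; origin at its underside. Bystander.
- bar_spoon: steel bar spoon, a thin rod with a small bowl, 250 mm long, lying flat; origin near its middle, x along it towards the bowl. Bystander.
- syrup: amber glass bottle, 64 mm across, 220 mm tall; origin at its underside. Bystander.
- ice_bucket: wide open steel bucket with two small side handles, 184 mm across the rim (220 mm over the handles), 154 mm tall; origin at its underside. Much larger than the tin. Bystander.

How it is judged:
By the outcome, as a careful person would: the job done as asked, in the order asked, and still so for the second after the job is handed in, while the arm keeps its last pose, push and grip.
It also fails if it takes over 54 s, if anything falls off the work surface, if the arm or the gripper's body presses on something with over 40 N, if the wrist force passes 120 N, or if a joint passes its speed limit or range.

## Working session

There is one attempt and no reset: what is moved stays moved. The work goes in short steps, Python scripts to look and compute and a tool call to move; the robot and the scene stay as the last step left them, time stands still between calls to the robot, and variables do not carry over. Pictures are saved under pics/ and viewed, and the job is handed in when it is done.

Besides the shell and the picture viewer there is one more tool, called as name(argument=value, ...) on one line, values as JSON. jog_arm: Moves the arm, as the interface text tells. Its arguments: {"type":"object","properties":{"twist":{"type":"array"},"translation":{"type":"array"},"claw":{"type":"array"},"force":{"type":"number"}},"required":["twist","translation","claw"]}

```bash
ls; mkdir -p pics; cat > h.py <<'E'
import numpy as np, cv2
from scipy.spatial.transform import Rotation as R
from station import ctrl, imaging
def params(n):
    p=imaging.camera_params(n)
    K=np.array([[p['fx'],0,p['cx']],[0,p['fy'],p['cy']],[0,0,1.]])
    if 'rvec' in p:
        Rm=R.from_rotvec(p['rvec']).as_matrix(); t=np.array(p['tvec'])
    else:
        s=ctrl.read_state(); T=np.eye(4);T[:3,:3]=R.from_rotvec(s['tool_rot']).as_matrix();T[:3,3]=s['position']
        M=np.linalg.inv(T@np.array(p['T_tool_cam'])); Rm=M[:3,:3];t=M[:3,3]
    return K,Rm,t
def proj(n,P):
    K,Rm,t=params(n); q=(np.atleast_2d(P)@Rm.T+t)@K.T
    return q[:,:2]/q[:,2:]
def ray(n,uv):
    K,Rm,t=params(n); d=Rm.T@np.linalg.inv(K)@np.array([uv[0],uv[1],1.]); return -Rm.T@t,d
def onz(n,uv,z):
    o,d=ray(n,uv); return o+d*(z-o[2])/d[2]
def save(n,f):
    im=imaging.camera(n); cv2.imwrite(f,cv2.cvtColor(im,cv2.COLOR_RGB2BGR)); return im
E
python3 - <<'E'
from h import *
print(ctrl.read_state(), ctrl.hold_point_z)
for n in ['side','top']:
    save(n,f'pics/{n}0.png'); K,Rm,t=params(n); print(n,K,-Rm.T@t)
    for q in ['tin_mouth','collar','flange','cap_mid','jigger','mixing_glass','muddler','syrup','ice_bucket','bar_spoon']:
        for d in imaging.masks_of(n,q)[:2]: print(n,q,d['confidence'],d['rect'])
print(ctrl.read_state()['time'])
save('wrist','pics/w0.png')
print(imaging.camera_params('wrist'))
E
```

```text
pics
{'time': 0.0, 'joints': array([ 1.20838129,  0.33284465, -0.06468855,  1.46092039,  0.02161486,
        1.3499191 , -0.08846282]), 'joint_vel': array([-0.00082378, -0.00054261, -0.00065677, -0.00014171,  0.0002553 ,
        0.00033339, -0.00174516]), 'joint_torque': array([ 3.11227759e-04, -6.23258829e+01,  2.48023414e-02, -3.89890087e+01,
       -6.13716734e-02,  3.98757763e-02,  7.75129047e-05]), 'position': array([ 0.20817551, -0.5889043 ,  0.22178091]), 'tool_rot': array([-2.56452398e+00,  1.81333788e+00,  1.86222084e-03]), 'ft_force': array([-0.08761567, -0.57515254,  0.03752649]), 'ft_torque': array([-0.0821894 ,  0.01285933, -0.04244428]), 'opening': 0.08704669533237465} 0.0187
side [[390.99078564   0.         315.0405266 ]
 [  0.         390.99078564 203.7474494 ]
 [  0.           0.           1.        ]] [0.52275159 0.74712826 0.79172682]
side tin_mouth 0.94 [301.5, 235.3, 341.3, 292.9]
side tin_mouth 0.31 [343.6, 152.0, 356.1, 170.3]
side collar 0.89 [333.8, 165.6, 362.3, 181.1]
side flange 0.76 [336.6, 163.0, 365.1, 184.5]
side flange 0.24 [203.5, 289.0, 308.1, 297.7
[... 776 characters left out ...]
, 237.8]
top muddler 0.67 [315.1, 169.9, 324.7, 182.9]
top muddler 0.5 [403.4, 158.6, 437.8, 185.9]
top syrup 0.85 [430.8, 222.7, 461.1, 241.0]
top ice_bucket 0.84 [141.9, 175.3, 210.2, 233.1]
top bar_spoon 0.42 [248.5, 124.9, 250.8, 192.2]
1.1
{'fx': 347.898903233624, 'fy': 347.898903233624, 'cx': 318.1763665448145, 'cy': 192.36761823100304, 'T_tool_cam': array([[ 9.99999673e-01,  8.07873351e-04,  2.00946280e-05,
         8.48489382e-04],
       [-7.84835798e-04,  9.64956357e-01,  2.62409248e-01,
        -7.12738721e-02],
       [ 1.92602999e-04, -2.62409178e-01,  9.64956676e-01,
        -1.62623318e-01],
       [ 0.00000000e+00,  0.00000000e+00,  0.00000000e+00,
         1.00000000e+00]])}
```

View pics/side0.png

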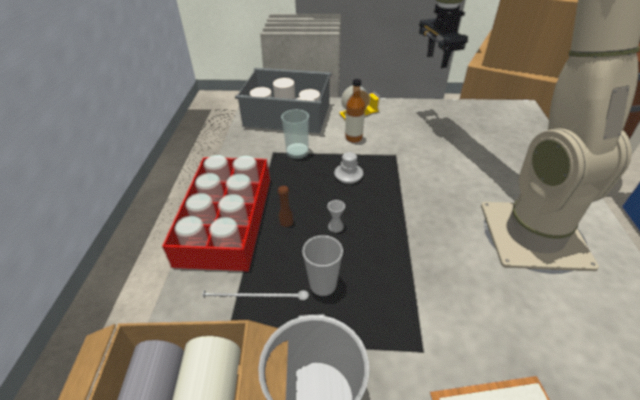

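View pics/top0.png

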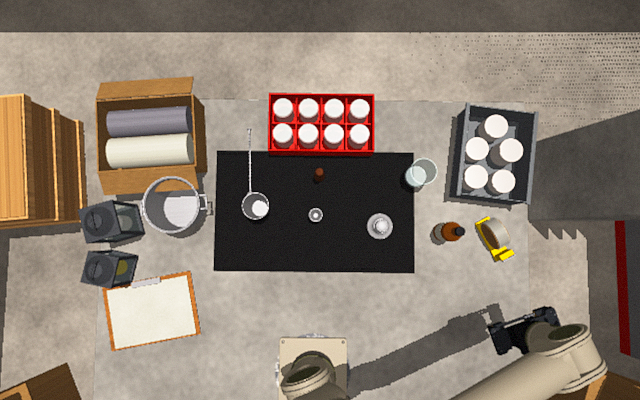

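View pics/w0.png

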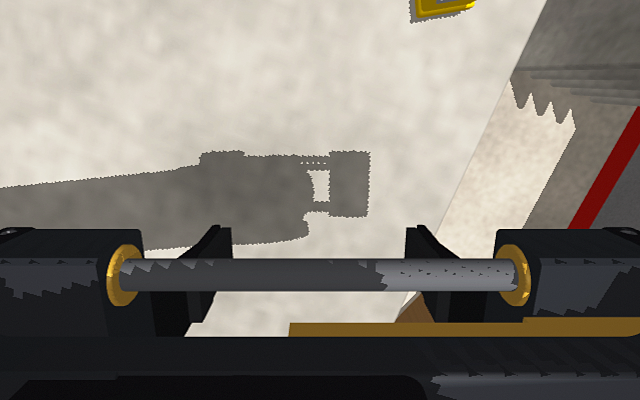

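```bash
python3 - <<'E'
from h import *
im=cv2.imread('pics/top0.png'); a=cv2.resize(im[150:260,225:475],None,fx=3.2,fy=3.2,interpolation=cv2.INTER_CUBIC); cv2.imwrite('pics/topz.png',a)
im=cv2.imread('pics/side0.png'); a=cv2.resize(im[140:300,270:380],None,fx=3.7,fy=3.7,interpolation=cv2.INTER_CUBIC); cv2.imwrite('pics/sidez.png',a)
E
```

```text
(no output)
```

View pics/topz.png

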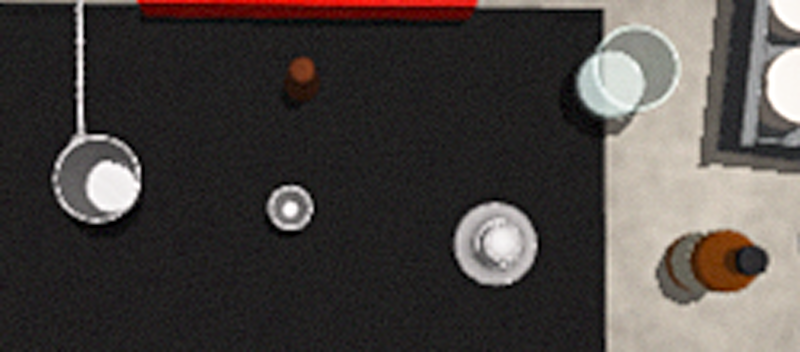

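View pics/sidez.png

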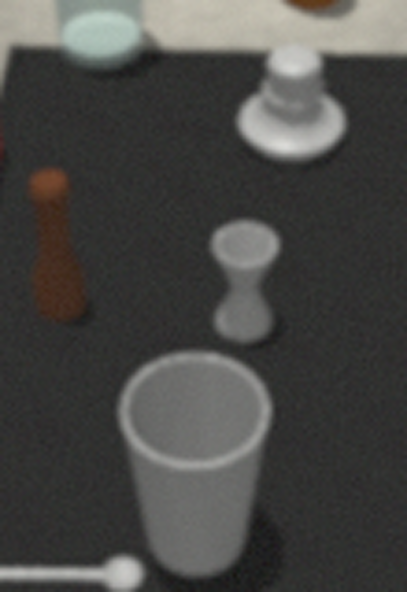

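The top view shows the tin rim at about (255,206) and the strainer flange at about (380,226). The side view has the tin at (322,250) and the strainer at (349,170). I'll fit circles to get these more precisely.

```bash
cat >> h.py <<'E'
from scipy.optimize import least_squares
def circ(c,r,z,n=72):
    a=np.linspace(0,2*np.pi,n,endpoint=False); return np.c_[c[0]+r*np.cos(a),c[1]+r*np.sin(a),np.full(n,z)]
E
python3 - <<'E'
from h import *
im=cv2.imread('pics/top0.png'); g=cv2.cvtColor(im,cv2.COLOR_BGR2GRAY); g4=cv2.GaussianBlur(g,(3,3),0)
for nm,c0,z,r in [('tin',(255.3,205.9),.130,.044),('fl',(380,226.2),.016,.0445)]:
    # radial: last crossing from bright to dark
    pts=[]
    for a in np.linspace(0,2*np.pi,90,endpoint=False):
        rr=np.arange(8,20,.1); x=c0[0]+rr*np.cos(a); y=c0[1]+rr*np.sin(a)
        v=cv2.remap(g4,x.astype(np.float32)[None],y.astype(np.float32)[None],cv2.INTER_LINEAR)[0].astype(float)
        k=np.where(v>75)[0]
        if len(k) and k[-1]<len(v)-1: pts.append((x[k[-1]],y[k[-1]]))
    W=np.array([onz('top',p,z) for p in pts])[:,:2]
    f=least_squares(lambda q:np.hypot(W[:,0]-q[0],W[:,1]-q[1])-q[2],[*W.mean(0),.044],loss='soft_l1',f_scale=.001)
    print(nm,len(pts),f.x,np.median(abs(f.fun)))
    # side check
    print(proj('side',circ(f.x[:2],r,z)).min(0),proj('side',circ(f.x[:2],r,z)).max(0))
g=cv2.cvtColor(cv2.imread('pics/side0.png'),cv2.COLOR_BGR2GRAY)
def edges(row,a,b): print(row,a,g[row,a:b])
edges(250,298,308);edges(250,336,346)
edges(175,330,340);edges(175,358,368)
print(g[232:242,322],g[178:188,349])
for q,z in [('jigger',0.08),('muddler',.127),('mixing_glass',.14),('syrup',.22)]: pass
for n,uv,z in [('jigger',(315.6,215),.08),('muddler',(319,172),.127)]: print(n,onz('top',uv,z))
for n,uv,z in [('jigger',(336,229),.0),('muddler',(287,224),.0),('glass',(297,153),0),('syrup',(355,139),0)]: print(n,onz('side',uv,z))
print(ctrl.read_state()['time'])
E
```

```text
tin 88 [0.55793433 0.19314963 0.04582455] 0.0003269241882488845
[301.93740869 236.20671238] [342.10128353 267.20480109]
fl 90 [ 0.49789196 -0.22474361  0.0458426 ] 0.00020341618636530653
[334.42792979 164.73106249] [362.67400559 182.3734358 ]
250 298 [ 48  48  48  73 111 132 127 108 100 102]
250 336 [115 112 116 118 132 148 139  94  49  43]
175 330 [ 52  46  47  56  86 134 168 184 189 189]
175 358 [179 180 172 160 122  79  52  46  49  45]
[ 47  47  74 108 133 130 118 115 111 112] [197 204 194 159 115  78  54  46  47  46]
jigger [ 0.5303427  -0.00354623  0.08      ]
muddler [ 0.66887129 -0.01365942  0.127     ]
jigger [0.53050869 0.00302679 0.        ]
muddler [ 0.66865191 -0.00930715  0.        ]
glass [ 0.67507337 -0.34881473  0.        ]
syrup [ 0.47532985 -0.44260339  0.        ]
1.15
```

```bash
cat >> h.py <<'E'
def delta(P,yaw=None):
    """target TCP P, tool down with tool x at world angle yaw (None: keep nearest)"""
    s=ctrl.read_state(); R0=R.from_rotvec(s['tool_rot']).as_matrix(); p=np.array(s['position'])
    if yaw is None: yaw=np.arctan2(R0[1,0],R0[0,0])
    x=np.array([np.cos(yaw),np.sin(yaw),0]); z=np.array([0,0,-1.]); Rt=np.c_[x,np.cross(z,x),z]
    print('t',round(s['time'],2),'pos',p.round(4),'yawdeg',np.degrees(np.arctan2(R0[1,0],R0[0,0])).round(2),'z',R0[:,2].round(4),'F',np.round(s['ft_force'],2),'op',round(s['opening'],4))
    print('trans',(R0.T@(np.array(P)-p)).round(4),'twist',R.from_matrix(R0.T@Rt).as_rotvec().round(4))
E
python3 - <<'E'
from h import *
s=ctrl.read_state();print(R.from_rotvec(s['tool_rot']).as_matrix().round(3))
delta([.30,-.40,.27]); delta([.498,-.2247,.17]); delta([.498,-.2247,.17],np.radians(-70+47)); delta([.498,-.2247,.17],np.radians(-70+2))
E
```

```text
[[ 0.333 -0.943  0.   ]
 [-0.943 -0.333 -0.   ]
 [ 0.    -0.    -1.   ]]
t 1.15 pos [ 0.2083 -0.5893  0.2226] yawdeg -70.53 z [ 1.e-04 -1.e-04 -1.e+00] F [ 0.1  -0.09 -0.01] op 0.0868
trans [-0.1479 -0.1495 -0.0474] twist [-0.     -0.0001  0.    ]
t 1.15 pos [ 0.2083 -0.5893  0.2226] yawdeg -70.53 z [ 1.e-04 -1.e-04 -1.e+00] F [ 0.1  -0.09 -0.01] op 0.0868
trans [-0.2472 -0.3946  0.0526] twist [-0.     -0.0001  0.    ]
t 1.15 pos [ 0.2083 -0.5893  0.2226] yawdeg -70.53 z [ 1.e-04 -1.e-04 -1.e+00] F [ 0.1  -0.09 -0.01] op 0.0868
trans [-0.2472 -0.3946  0.0526] twist [ 0.000e+00 -1.000e-04 -8.296e-01]
t 1.15 pos [ 0.2083 -0.5893  0.2226] yawdeg -70.53 z [ 1.e-04 -1.e-04 -1.e+00] F [ 0.1  -0.09 -0.01] op 0.0868
trans [-0.2472 -0.3946  0.0526] twist [-0.     -0.0001 -0.0442]
```

jog_arm(twist=[[0,0,-0.05],[0,0,-0.1],[0,0,-0.15],[0,0,-0.21],[0,0,-0.26],[0,0,-0.31],[0,0,-0.36],[0,0,-0.42]], translation=[[-0.037,-0.037,-0.025],[-0.074,-0.075,-0.04],[-0.111,-0.112,-0.047],[-0.148,-0.15,-0.047],[-0.17,-0.205,-0.045],[-0.193,-0.26,-0.03],[-0.216,-0.315,-0.01],[-0.24,-0.37,0.02]], claw=[1,1,1,1,1,1,1,1])

```text
time: 2.15
position: [0.4756, -0.2414, 0.205]
tool_rot: [2.888, -1.237, 0.004]
ft_force: [0.9, -1.5, -0.8]
opening: 0.0866
```

```bash
python3 - <<'E'
from h import *
delta([.498,-.2247,.15],np.radians(-45)); save('wrist','pics/w1.png')
E
```

```text
t 2.15 pos [ 0.4756 -0.2414  0.205 ] yawdeg -46.36 z [ 0.002  -0.0012 -1.    ] F [ 0.92 -1.46 -0.8 ] op 0.0866
trans [ 0.0032 -0.0277  0.055 ] twist [-0.0006 -0.0022 -0.0238]
```

View pics/w1.png

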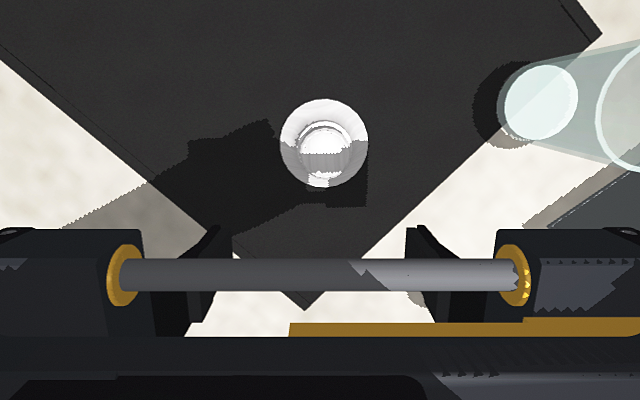

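The wrist picture shows the strainer flange whole, centred at about (324,143). I'll move above it and measure again while the arm is still.

jog_arm(twist=[[0,0,-0.01],[0,0,-0.02],[0,-0.002,-0.024],[0,-0.002,-0.024],[0,-0.002,-0.024],[0,-0.002,-0.024],[0,-0.002,-0.024],[0,-0.002,-0.024]], translation=[[0.001,-0.01,0.02],[0.002,-0.02,0.04],[0.003,-0.028,0.055],[0.003,-0.028,0.055],[0.003,-0.028,0.055],[0.003,-0.028,0.055],[0.003,-0.028,0.055],[0.003,-0.028,0.055]], claw=[1,1,1,1,1,1,1,1])

```text
time: 3.2
position: [0.501, -0.2161, 0.1462]
tool_rot: [-2.905, 1.184, 0.005]
ft_force: [-0.0, 0.5, 0.3]
opening: 0.0869
```

```bash
cat >> h.py <<'E'
def ringfit(f,n,c0,z,rmin,rmax,thr,r0):
    g=cv2.GaussianBlur(cv2.cvtColor(cv2.imread(f),cv2.COLOR_BGR2GRAY),(3,3),0); pts=[]
    for a in np.linspace(0,2*np.pi,120,endpoint=False):
        rr=np.arange(rmin,rmax,.2); x=c0[0]+rr*np.cos(a); y=c0[1]+rr*np.sin(a)
        v=cv2.remap(g,x.astype(np.float32)[None],y.astype(np.float32)[None],cv2.INTER_LINEAR)[0].astype(float)
        k=np.where(v>thr)[0]
        if len(k) and k[-1]<len(v)-3: pts.append((x[k[-1]],y[k[-1]]))
    W=np.array([onz(n,p,z) for p in pts])[:,:2]
    q=least_squares(lambda q:np.hypot(W[:,0]-q[0],W[:,1]-q[1])-q[2],[*W.mean(0),r0],loss='soft_l1',f_scale=.0007)
    print('ring',len(pts),q.x.round(4),'med',np.median(abs(q.fun)).round(5)); return q.x
E
python3 - <<'E'
from h import *
c=(324,143)
delta([.498,-.2247,.15],np.radians(-45)); save('wrist','pics/w2.png')
print(proj('wrist',[.498,-.2247,.016]))
c=proj('wrist',[.498,-.2247,.016])[0]
ringfit('pics/w2.png','wrist',c,.016,30,75,75,.0445)
E
```

```text
t 3.2 pos [ 0.501  -0.2161  0.1462] yawdeg -44.34 z [-0.0011  0.0057 -1.    ] F [-0.    0.53  0.27] op 0.0869
trans [ 0.0039  0.0082 -0.0038] twist [-0.0032  0.0048  0.0115]
[[322.75417766 192.46839812]]
ring 108 [ 0.4986 -0.2283  0.0449] med 0.00023
```

View pics/w2.png

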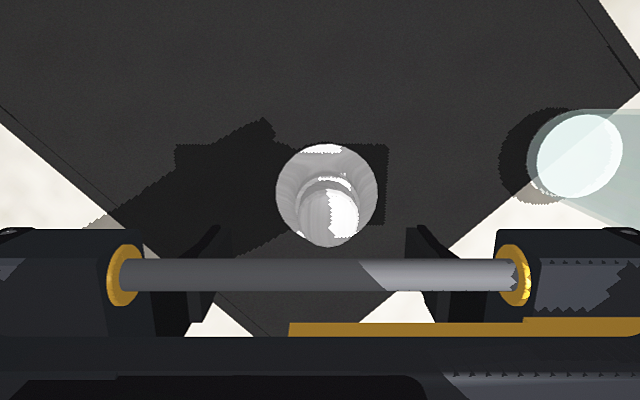

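```bash
python3 - <<'E'
from h import *
for i in (3,4):
    delta([.498,-.226,.10],np.radians(-45)); c=proj('wrist',[.498,-.226,.016])[0]
    s0=ctrl.read_state(); save('wrist',f'pics/w{i}.png'); print(ctrl.read_state()['position'],s0['position'],abs(s0['joint_vel']).max())
    ringfit(f'pics/w{i}.png','wrist',c,.016,30,75,75,.0445)
E
```

```text
t 3.25 pos [ 0.501  -0.216   0.1461] yawdeg -44.34 z [-0.0013  0.0058 -1.    ] F [-0.14 -0.09 -0.  ] op 0.0872
trans [0.0051 0.0094 0.0461] twist [-0.0032  0.005   0.0116]
[ 0.50094914 -0.21598074  0.14606789] [ 0.50098318 -0.21600426  0.1461487 ] 0.003200942194843976
ring 107 [ 0.4986 -0.2283  0.0449] med 0.00021
t 3.3 pos [ 0.5009 -0.216   0.1461] yawdeg -44.33 z [-0.0014  0.0059 -1.    ] F [-0.26  0.47  0.26] op 0.087
trans [0.0051 0.0094 0.046 ] twist [-0.0032  0.0051  0.0116]
[ 0.50098292 -0.21595277  0.1460463 ] [ 0.50094914 -0.21598074  0.14606789] 0.003357808092079251
ring 107 [ 0.4986 -0.2284  0.0449] med 0.00021
```

```bash
python3 - <<'E'
from h import *
delta([.4984,-.227,.105],np.radians(-45))
E
```

```text
t 3.35 pos [ 0.501 -0.216  0.146] yawdeg -44.33 z [-0.0015  0.0059 -1.    ] F [0.06 0.32 0.12] op 0.0873
trans [0.0061 0.0098 0.041 ] twist [-0.0032  0.0052  0.0117]
```

jog_arm(twist=[[-0.001,0.002,0.004],[-0.002,0.004,0.008],[-0.003,0.005,0.012],[-0.003,0.005,0.012],[-0.003,0.005,0.012],[-0.003,0.005,0.012],[-0.003,0.005,0.012],[-0.003,0.005,0.012]], translation=[[0.002,0.003,0.01],[0.004,0.006,0.02],[0.006,0.0095,0.03],[0.006,0.0095,0.041],[0.006,0.0095,0.041],[0.006,0.0095,0.041],[0.006,0.0095,0.041],[0.006,0.0095,0.041]], claw=[1,1,1,1,1,1,1,1])

```text
time: 4.35
position: [0.4987, -0.2267, 0.1053]
tool_rot: [-2.902, 1.203, -0.001]
ft_force: [0.1, 0.1, -0.3]
opening: 0.087
```

```bash
python3 - <<'E'
from h import *
delta([.4984,-.227,.038],np.radians(-45)); c=proj('wrist',[.4984,-.227,.016])[0]
save('wrist','pics/w5.png');print(c)
ringfit('pics/w5.png','wrist',c,.016,30,80,75,.0445)
E
```

```text
t 4.35 pos [ 0.4987 -0.2267  0.1053] yawdeg -45.01 z [ 5.e-04 -0.e+00 -1.e+00] F [ 0.07  0.15 -0.33] op 0.087
trans [-0.0001  0.0004  0.0673] twist [-0.0003 -0.0004 -0.0003]
[317.22781585 196.09922253]
ring 96 [ 0.4988 -0.2282  0.0448] med 0.00013
```

View pics/w5.png

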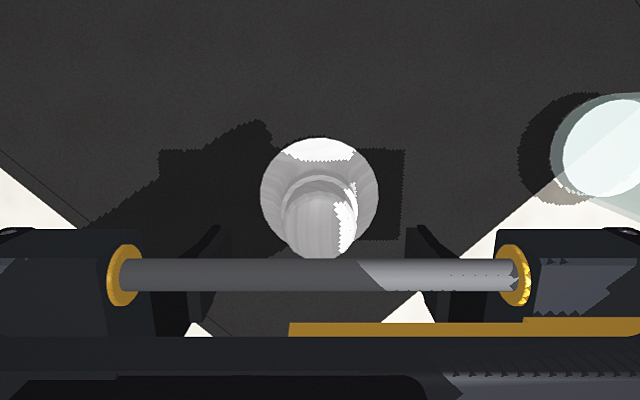

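jog_arm(twist=[[0,0,0],[0,0,0],[0,0,0],[0,0,0],[0,0,0],[0,0,0],[0,0,0],[0,0,0]], translation=[[0.001,0.001,0.015],[0.001,0.001,0.03],[0.001,0.001,0.045],[0.001,0.001,0.057],[0.001,0.001,0.067],[0.001,0.001,0.067],[0.001,0.001,0.067],[0.001,0.001,0.067]], claw=[1,1,1,1,1,1,1,1])

```text
time: 5.4
position: [0.4991, -0.2283, 0.0388]
tool_rot: [-2.902, 1.203, -0.002]
ft_force: [-0.3, 0.3, -0.3]
opening: 0.0873
```

```bash
python3 - <<'E'
from h import *
delta([.4987,-.2278,.038],np.radians(-45)); save('wrist','pics/w6.png')
im=save('side','pics/s6.png'); a=cv2.imread('pics/s6.png')[100:220,270:430]; cv2.imwrite('pics/s6z.png',cv2.resize(a,None,fx=4,fy=4,interpolation=cv2.INTER_CUBIC))
E
```

```text
t 5.4 pos [ 0.4991 -0.2283  0.0388] yawdeg -45.02 z [ 1.2e-03 -5.0e-04 -1.0e+00] F [-0.35  0.26 -0.26] op 0.0873
trans [-0.0006 -0.0001  0.0008] twist [-0.0005 -0.0012 -0.0003]
```

View pics/w6.png

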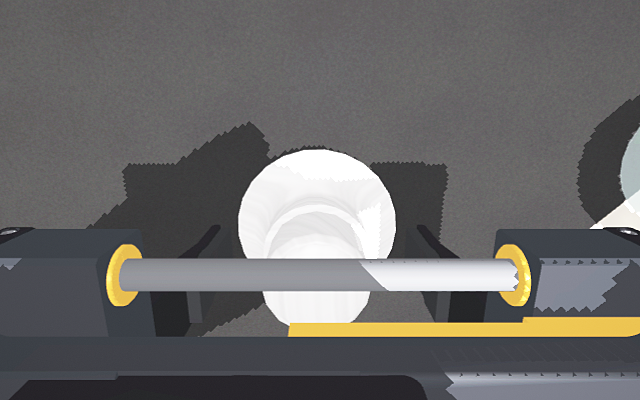

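View pics/s6z.png

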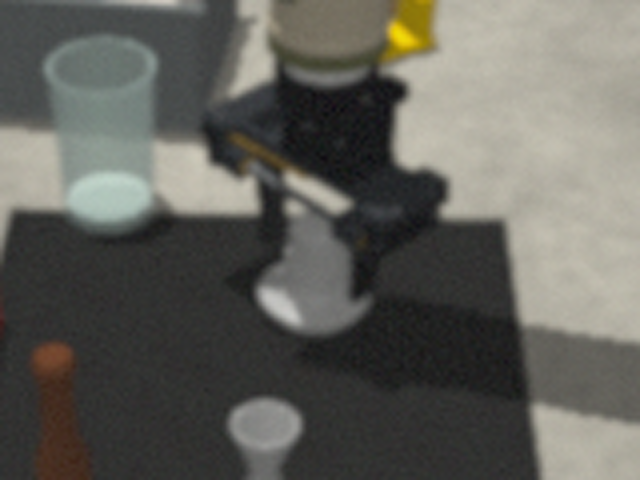

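The strainer sits between the fingers, with the fingertips at collar height. Closing now.

jog_arm(twist=[[0,0,0],[0,0,0],[0,0,0],[0,0,0],[0,0,0],[0,0,0],[0,0,0],[0,0,0]], translation=[[-0.0005,0,0.0005],[-0.0005,0,0.0005],[-0.0005,0,0.0005],[-0.0005,0,0.0005],[-0.0005,0,0.0005],[-0.0005,0,0.0005],[-0.0005,0,0.0005],[-0.0005,0,0.0005]], claw=[0.6,0.3,0.2,0.1,0,-0.5,-1,-1], force=15)

```text
time: 6.5
position: [0.4986, -0.2279, 0.0381]
tool_rot: [-2.902, 1.203, -0.002]
ft_force: [0.4, -0.4, -0.4]
opening: 0.0495
```

```bash
python3 - <<'E'
from h import *
delta([.4987,-.2278,.038],np.radians(-45))
c=proj('wrist',[.499,-.228,.016])[0]; save('wrist','pics/w7.png'); print(c)
ringfit('pics/w7.png','wrist',c,.016,30,100,120,.0445)
E
```

```text
t 6.5 pos [ 0.4986 -0.2279  0.0381] yawdeg -45.02 z [ 1.e-03 -4.e-04 -1.e+00] F [ 0.36 -0.4  -0.38] op 0.0495
trans [-0.     -0.0001  0.0001] twist [-0.0005 -0.001  -0.0003]
[317.5744897  227.38270826]
ring 90 [ 0.4955 -0.2319  0.0485] med 0.00138
```

View pics/w7.png

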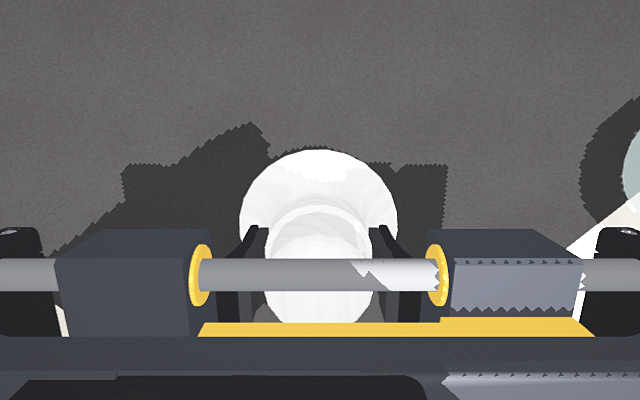

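jog_arm(twist=[[0,0,0],[0,0,0],[0,0,0],[0,0,0],[0,0,0],[0,0,0],[0,0,0],[0,0,0]], translation=[[0,0,-0.005],[0,0,-0.02],[0,0,-0.05],[0,0,-0.09],[0,0,-0.13],[0,0,-0.17],[0,0,-0.205],[0,0,-0.23]], claw=[-1,-1,-1,-1,-1,-1,-1,-1])

```text
time: 7.55
position: [0.4986, -0.2277, 0.271]
tool_rot: [2.902, -1.202, 0.005]
ft_force: [0.0, 0.5, -1.7]
opening: 0.0495
```

```bash
cat >> h.py <<'E'
def arc(f,n,c0,z,r,rmin,rmax,thr,vmax=1e9,umask=None,last=True,a0=0,a1=2*np.pi):
    g=cv2.GaussianBlur(cv2.cvtColor(cv2.imread(f),cv2.COLOR_BGR2GRAY),(3,3),0); pts=[]
    for a in np.linspace(a0,a1,120,endpoint=False):
        rr=np.arange(rmin,rmax,.2); x=c0[0]+rr*np.cos(a); y=c0[1]+rr*np.sin(a)
        v=cv2.remap(g,x.astype(np.float32)[None],y.astype(np.float32)[None],cv2.INTER_LINEAR)[0].astype(float)
        k=np.where(v>thr)[0]
        if len(k) and k[-1]<len(v)-3 and y[k[-1]]<vmax: pts.append((x[k[-1]],y[k[-1]]))
    W=np.array([onz(n,p,z) for p in pts])[:,:2]
    q=least_squares(lambda q:np.hypot(W[:,0]-q[0],W[:,1]-q[1])-r,W.mean(0),loss='soft_l1',f_scale=.0005)
    s=ctrl.read_state();R0=R.from_rotvec(s['tool_rot']).as_matrix()
    print('arc',len(pts),q.x.round(4),'med',np.median(abs(q.fun)).round(5),'tool',(R0.T@(np.r_[q.x,z]-s['position'])).round(4)); return q.x
E
python3 - <<'E'
from h import *
delta([.501,.136,.27],np.radians(-45))
s=ctrl.read_state();P=s['position']; z=P[2]-.0381+.016
c=proj('wrist',[P[0],P[1],z])[0]; save('wrist','pics/w8.png'); print(c)
arc('pics/w8.png','wrist',c,z,.0445,40,110,150,vmax=215)
E
```

```text
t 7.55 pos [ 0.4986 -0.2277  0.271 ] yawdeg -45.0 z [ 0.0031 -0.0014 -1.    ] F [ 0.04  0.53 -1.73] op 0.0495
trans [-0.2554 -0.2589  0.0005] twist [-0.0012 -0.0032  0.    ]
[316.87884592 227.75255842]
arc 50 [ 0.4997 -0.2291] med 0.0002 tool [0.0007 0.0008 0.0251]
```

View pics/w8.png

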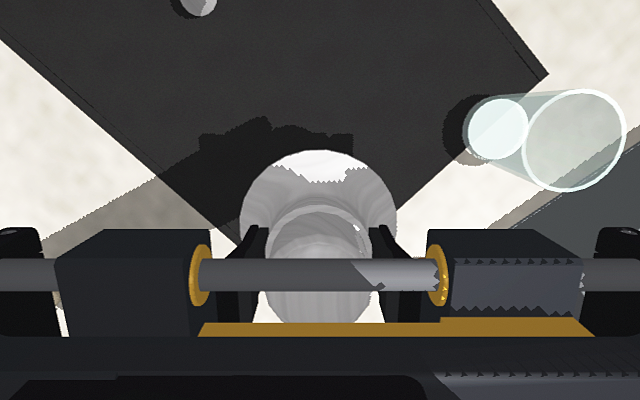

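The strainer is held squarely in the grip, with no slip. Now on to a point just short of the tin.

jog_arm(twist=[[0,-0.001,0],[0,-0.002,0],[-0.001,-0.003,0],[-0.001,-0.003,0],[-0.001,-0.003,0],[-0.001,-0.003,0],[-0.001,-0.003,0],[-0.001,-0.003,0]], translation=[[-0.01,-0.01,0],[-0.035,-0.036,0],[-0.073,-0.074,0],[-0.113,-0.115,0],[-0.153,-0.155,0],[-0.193,-0.195,0],[-0.227,-0.23,0],[-0.248,-0.252,0]], claw=[-1,-1,-1,-1,-1,-1,-1,-1])

```text
time: 8.6
position: [0.5007, 0.1293, 0.2721]
tool_rot: [2.904, -1.196, 0.004]
ft_force: [0.2, -0.5, -1.9]
opening: 0.0495
```

jog_arm(twist=[[0,0,0],[0,0,0],[0,0,0],[0,0,0],[0,0,0],[0,0,0],[0,0,0],[0,0,0]], translation=[[0,0,0],[0,0,0],[0,0,0],[0,0,0],[0,0,0],[0,0,0],[0,0,0],[0,0,0]], claw=[-1,-1,-1,-1,-1,-1,-1,-1])

```text
time: 9.6
position: [0.5007, 0.1293, 0.2722]
tool_rot: [2.904, -1.196, 0.004]
ft_force: [0.1, -0.0, -2.1]
opening: 0.0495
```

```bash
python3 - <<'E'
from h import *
delta([.5579,.1931,.19],np.radians(-45)); save('wrist','pics/w9.png')
c=proj('wrist',[.5579,.1931,.13])[0]; print(c)
E
```

```text
t 9.6 pos [0.5007 0.1293 0.2722] yawdeg -44.78 z [ 0.0024 -0.0014 -1.    ] F [ 0.15 -0.   -2.1 ] op 0.0495
trans [-0.0046 -0.0855  0.0822] twist [-0.0007 -0.0027  0.0038]
[311.87675775  79.77875472]
```

View pics/w9.png

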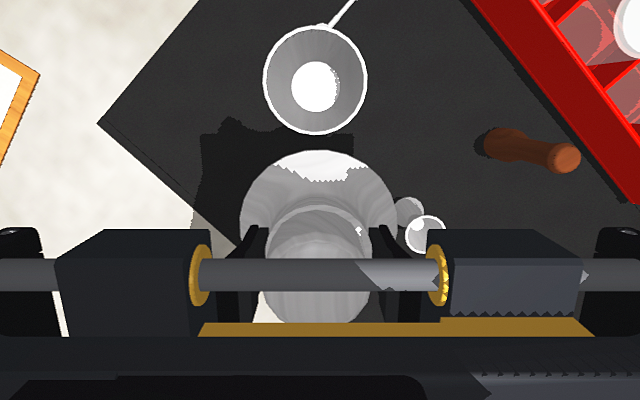

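The tin rim is whole in the picture, centred at about (315,80). The held flange is at about (318,228).

```bash
python3 - <<'E'
from h import *
f='pics/w9.png'
c=(315,80)
ringfit(f,'wrist',c,.13,38,68,110,.044)
arc(f,'wrist',c,.13,.044,38,68,110)
z=.2722-.0381
for zz in (z+.014,z+.016,z+.018):
    arc(f,'wrist',(318.5,228),zz,.0445,55,100,90,a0=-2.9,a1=-.25)
print('w5-like ref:')
ts=imaging.masks_of('wrist','tin_mouth'); print([(d['confidence'],d['rect']) for d in ts][:2])
E
python3 - <<'E'
from h import *
save('top','pics/top2.png'); g=cv2.imread('pics/top2.png'); cv2.imwrite('pics/top2z.png',cv2.resize(g[150:260,205:355],None,fx=4,fy=4,interpolation=cv2.INTER_CUBIC))
E
```

```text
ring 118 [0.5584 0.1904 0.044 ] med 0.0001
arc 118 [0.5584 0.1904] med 0.0001 tool [-0.0025 -0.0839  0.1422]
arc 98 [0.5012 0.1287] med 9e-05 tool [0.0007 0.0001 0.024 ]
arc 98 [0.5013 0.1288] med 9e-05 tool [ 0.0007 -0.0001  0.022 ]
arc 98 [0.5014 0.1289] med 0.00019 tool [ 0.0008 -0.0002  0.02  ]
w5-like ref:
[(0.61, [267.0, 22.6, 367.1, 136.8])]
```

View pics/top2z.png

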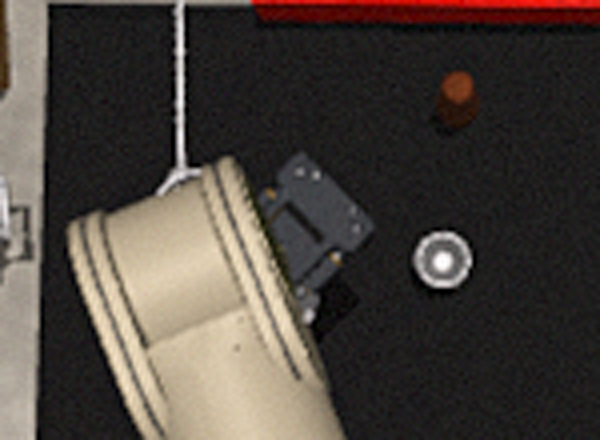

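```bash
python3 - <<'E'
from h import *
delta([.5578,.1907,.18],np.radians(-45))
E
```

```text
t 9.75 pos [0.5007 0.1293 0.2721] yawdeg -44.78 z [ 0.0024 -0.0015 -1.    ] F [ 0.71  0.06 -1.58] op 0.0495
trans [-0.003  -0.0837  0.0922] twist [-0.0007 -0.0028  0.0038]
```

jog_arm(twist=[[0,0,0],[0,-0.001,0.002],[-0.001,-0.003,0.004],[-0.001,-0.003,0.004],[-0.001,-0.003,0.004],[-0.001,-0.003,0.004],[-0.001,-0.003,0.004],[-0.001,-0.003,0.004]], translation=[[0,-0.015,0.01],[-0.001,-0.04,0.02],[-0.002,-0.065,0.035],[-0.003,-0.08,0.05],[-0.003,-0.0837,0.065],[-0.003,-0.0837,0.08],[-0.003,-0.0837,0.09],[-0.003,-0.0837,0.092]], claw=[-1,-1,-1,-1,-1,-1,-1,-1])

```text
time: 10.75
position: [0.5575, 0.19, 0.1797]
tool_rot: [2.901, -1.203, -0.001]
ft_force: [0.1, 0.5, -2.3]
opening: 0.0496
```

```bash
python3 - <<'E'
from h import *
delta([.5578,.1907,.1541],np.radians(-45))
save('wrist','pics/w10.png'); save('side','pics/s10.png')
a=cv2.imread('pics/s10.png')[170:310,250:400]; cv2.imwrite('pics/s10z.png',cv2.resize(a,None,fx=4,fy=4,interpolation=cv2.INTER_CUBIC))
z=ctrl.read_state()['position'][2]-.0381
print('foot of plug',z)
arc('pics/w10.png','wrist',(318.5,228),z+.016,.0445,55,100,90,a0=-2.9,a1=-.25)
E
```

```text
t 10.75 pos [0.5575 0.19   0.1797] yawdeg -45.04 z [-1.e-03 -7.e-04 -1.e+00] F [ 0.14  0.49 -2.26] op 0.0496
trans [-0.0002 -0.0007  0.0256] twist [ 0.0012  0.0002 -0.0006]
foot of plug 0.14234842727438743
arc 120 [0.5602 0.1916] med 0.00112 tool [ 0.0008 -0.0025  0.0221]
```

View pics/s10z.png

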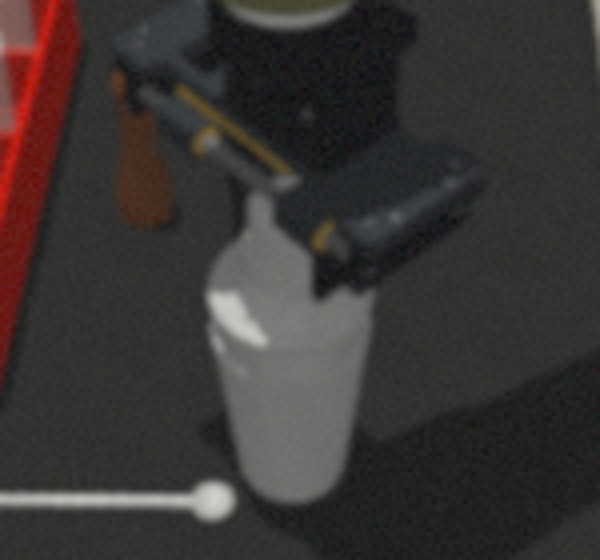

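View pics/w10.png

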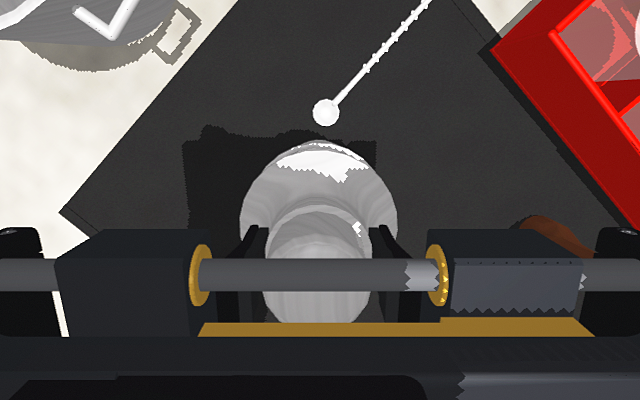

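jog_arm(twist=[[0.001,0,0],[0.001,0,0],[0.001,0,0],[0.001,0,0],[0.001,0,0],[0.001,0,0],[0.001,0,0],[0.001,0,0]], translation=[[0,-0.0007,0.003],[0,-0.0007,0.006],[0,-0.0007,0.009],[0,-0.0007,0.012],[0,-0.0007,0.015],[0,-0.0007,0.018],[0,-0.0007,0.021],[0,-0.0007,0.023]], claw=[-1,-1,-1,-1,-1,-1,-1,-1])

```text
time: 11.85
position: [0.5583, 0.1909, 0.1572]
tool_rot: [-2.902, 1.203, -0.0]
ft_force: [-0.0, -0.0, -2.7]
opening: 0.0496
```

```bash
python3 - <<'E'
from h import *
delta([.5578,.1907,.1541],np.radians(-45)); print(ctrl.read_state()['ft_torque'])
E
```

```text
t 11.85 pos [0.5583 0.1909 0.1572] yawdeg -45.03 z [ 5.e-04  5.e-04 -1.e+00] F [-0.01 -0.02 -2.68] op 0.0496
trans [-0.0002  0.0005  0.0031] twist [-0.0007 -0.     -0.0005]
[-0.02002099 -0.03256808  0.01189368]
```

jog_arm(twist=[[0,0,0],[0,0,0],[0,0,0],[0,0,0],[0,0,0],[0,0,0],[0,0,0],[0,0,0]], translation=[[0,0,0.0005],[0,0,0.001],[0,0,0.0015],[0,0,0.002],[0,0,0.0025],[0,0,0.0028],[0,0,0.003],[0,0,0.003]], claw=[-1,-1,-1,-1,-1,-1,-1,-1])

```text
time: 12.85
position: [0.5584, 0.191, 0.1544]
tool_rot: [-2.901, 1.203, -0.001]
ft_force: [-1.3, 0.0, 0.8]
opening: 0.0493
```

```bash
python3 - <<'E'
from h import *
delta([.5578,.1907,.1541],np.radians(-45)); print(ctrl.read_state()['ft_torque'])
E
```

```text
t 12.85 pos [0.5584 0.191  0.1544] yawdeg -45.03 z [ 9.e-04  5.e-04 -1.e+00] F [-1.31  0.01  0.75] op 0.0493
trans [-0.0002  0.0006  0.0003] twist [-0.001  -0.0002 -0.0004]
[-0.08555686  0.09671896  0.01198974]
```

jog_arm(twist=[[0,0,0],[0,0,0],[0,0,0],[0,0,0],[0,0,0],[0,0,0],[0,0,0],[0,0,0]], translation=[[0,0,0.0001],[0,0,0.0002],[0,0,0.0003],[0,0,0.0003],[0,0,0.0003],[0,0,0.0003],[0,0,0.0003],[0,0,0.0003]], claw=[-1,-1,-1,-1,-1,-1,-1,-1])

```text
time: 13.85
position: [0.5585, 0.191, 0.1544]
tool_rot: [-2.901, 1.202, -0.001]
ft_force: [-1.7, -0.4, 4.4]
opening: 0.0493
```

```bash
python3 - <<'E'
from h import *
delta([.5578,.1907,.1541],np.radians(-45)); print(ctrl.read_state()['ft_torque'])
save('wrist','pics/w12.png'); save('side','pics/s12.png')
a=cv2.imread('pics/s12.png')[170:310,250:400]; cv2.imwrite('pics/s12z.png',cv2.resize(a,None,fx=4,fy=4,interpolation=cv2.INTER_CUBIC))
E
```

```text
t 13.85 pos [0.5585 0.191  0.1544] yawdeg -45.03 z [ 1.3e-03  7.0e-04 -1.0e+00] F [-1.7  -0.39  4.43] op 0.0493
trans [-0.0003  0.0007  0.0003] twist [-0.0014 -0.0004 -0.0005]
[-0.14627146  0.25715186  0.04455306]
```

View pics/s12z.png

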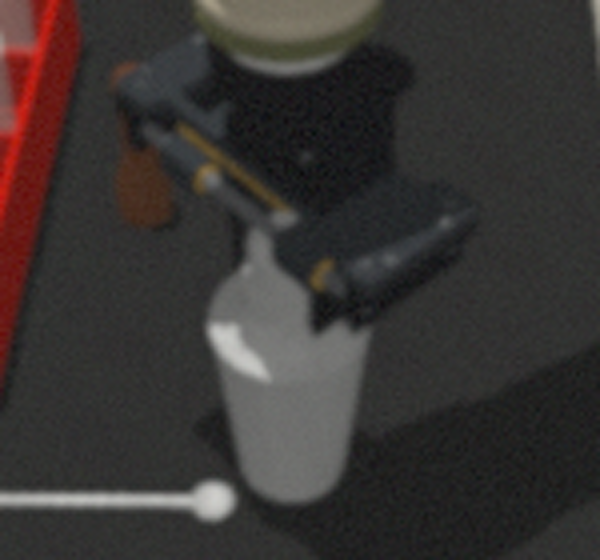

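View pics/w12.png

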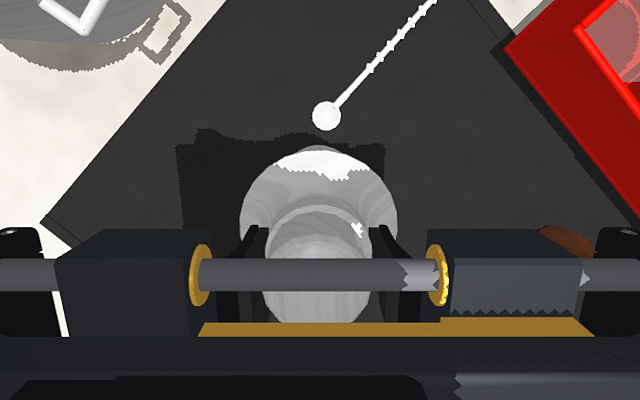

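The flange rests on the rim all round, with a push of about 6 N. I'll relieve the push and open.

jog_arm(twist=[[0,0,0],[0,0,0],[0,0,0],[0,0,0],[0,0,0],[0,0,0],[0,0,0],[0,0,0]], translation=[[0,0,-0.0002],[0,0,-0.0002],[0,0,-0.0002],[0,0,-0.0002],[0,0,-0.0002],[0,0,-0.0002],[0,0,-0.0002],[0,0,-0.0002]], claw=[-1,0.14,0.18,0.25,0.35,0.5,0.6,0.6])

```text
time: 14.95
position: [0.5585, 0.1911, 0.1546]
tool_rot: [-2.901, 1.203, -0.001]
ft_force: [-0.9, 0.4, 0.0]
opening: 0.0686
```

```bash
python3 - <<'E'
from h import *
delta([.5578,.1907,.1541],np.radians(-45)); print(ctrl.read_state()['ft_torque'])
save('wrist','pics/w13.png')
E
```

```text
t 14.95 pos [0.5585 0.1911 0.1546] yawdeg -45.03 z [ 1.2e-03  7.0e-04 -1.0e+00] F [-0.89  0.42  0.  ] op 0.0686
trans [-0.0002  0.0007  0.0005] twist [-0.0014 -0.0004 -0.0005]
[-0.00737559  0.00364914 -0.027261  ]
```

View pics/w13.png

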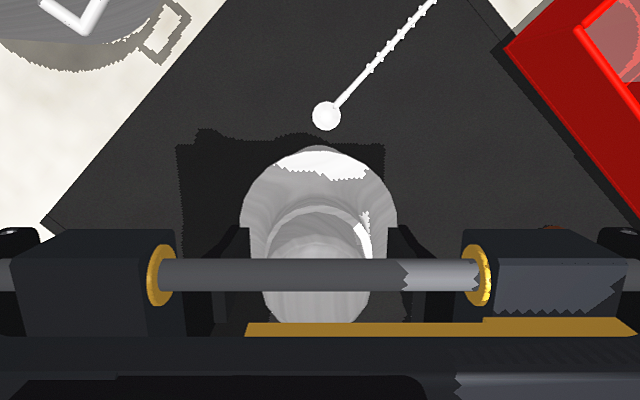

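jog_arm(twist=[[0,0,0],[0,0,0],[0,0,0],[0,0,0],[0,0,0],[0,0,0],[0,0,0],[0,0,0]], translation=[[0,0,-0.005],[0,0,-0.015],[0,0,-0.03],[0,0,-0.05],[0,0,-0.07],[0,0,-0.08],[0,0,-0.08],[0,0,-0.08]], claw=[0.6,0.6,0.6,0.6,0.6,0.6,0.6,0.6])

```text
time: 16.0
position: [0.5581, 0.1908, 0.2339]
tool_rot: [-2.902, 1.203, -0.0]
ft_force: [-1.0, -0.4, -0.4]
opening: 0.0697
```

```bash
python3 - <<'E'
from h import *
delta([.5585,.1911,.173],np.radians(-45)); print(ctrl.read_state()['ft_torque'])
save('wrist','pics/w14.png'); save('side','pics/s14.png')
for z in (.132,.134): 
    c=proj('wrist',[.5585,.191,z])[0]; print(c); arc('pics/w14.png','wrist',c,z,.0445,45,90,90,vmax=240)
a=cv2.imread('pics/s14.png')[170:310,250:400]; cv2.imwrite('pics/s14z.png',cv2.resize(a,None,fx=4,fy=4,interpolation=cv2.INTER_CUBIC))
for p in ([.5585,.191,.201],[.5585,.191,.168],[.5585,.191,.134]): print(proj('side',p)-[250,170])
for z,r in ((.134,.0445),(.130,.0445)):
    q=proj('side',circ((.5585,.191),r,z)); print(z,(q.min(0)-[250,170])*4,(q.max(0)-[250,170])*4)
E
```

```text
t 16.0 pos [0.5581 0.1908 0.2339] yawdeg -45.03 z [ 3.e-04  3.e-04 -1.e+00] F [-1.01 -0.36 -0.45] op 0.0697
trans [ 0.     -0.0005  0.0609] twist [-0.0004  0.     -0.0005]
[-0.01346102 -0.02670653 -0.05279017]
[317.60701809 190.69833293]
arc 98 [0.5586 0.1904] med 0.00015 tool [ 7.000e-04 -1.000e-04  1.018e-01]
[317.60115115 191.35737962]
arc 96 [0.5589 0.1907] med 0.00022 tool [ 0.0007 -0.0005  0.0998]
[[71.5460544  58.13971195]]
[[71.66509353 68.7893875 ]]
[[71.78118424 79.17528764]]
0.134 [205.86481464 256.58388207] [368.56146006 381.56273756]
0.13 [206.17629673 261.33511258] [368.35471824 386.27449247]
```

View pics/s14z.png

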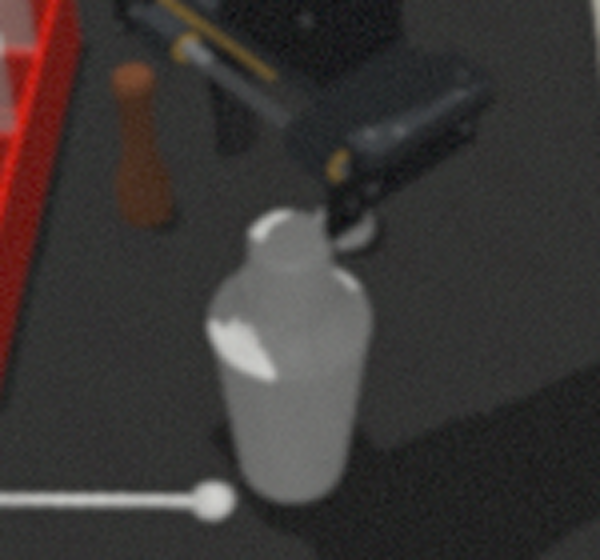

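View pics/w14.png

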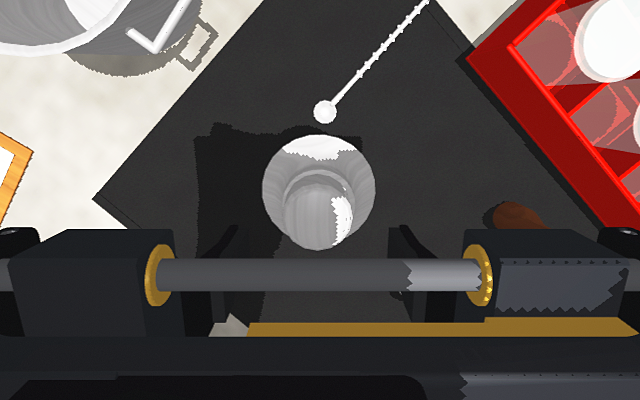

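The strainer is seated square and centred, with the cap on it. I'll lower onto the cap alone, with the fingertips about 5 mm above the collar face.

jog_arm(twist=[[0,0,0],[0,0,0],[0,0,0],[0,0,0],[0,0,0],[0,0,0],[0,0,0],[0,0,0]], translation=[[0,0,0.01],[0,0,0.02],[0,0,0.03],[0,0,0.04],[0,0,0.05],[0,0,0.057],[0,0,0.06],[0,0,0.06]], claw=[0.6,0.6,0.6,0.6,0.6,0.6,0.6,0.6])

```text
time: 17.1
position: [0.5581, 0.1908, 0.1738]
tool_rot: [-2.902, 1.203, 0.0]
ft_force: [0.3, 0.8, -0.4]
opening: 0.0697
```

jog_arm(twist=[[0,0,0],[0,0,0],[0,0,0],[0,0,0],[0,0,0],[0,0,0],[0,0,0],[0,0,0]], translation=[[0,0,0],[0,0,0],[0,0,0],[0,0,0],[0,0,0],[0,0,0],[0,0,0],[0,0,0]], claw=[0.35,0.2,0.12,0.08,0.04,0.0,-0.3,-0.3], force=6)

```text
time: 18.1
position: [0.5581, 0.1909, 0.1738]
tool_rot: [-2.902, 1.203, 0.0]
ft_force: [-0.1, 0.3, 0.0]
opening: 0.0424
```

```bash
python3 - <<'E'
from h import *
delta([.5583,.1909,.26],np.radians(-45)); print(ctrl.read_state()['ft_torque'])
save('wrist','pics/w15.png'); save('side','pics/s15.png')
a=cv2.imread('pics/s15.png')[170:310,250:400]; cv2.imwrite('pics/s15z.png',cv2.resize(a,None,fx=4,fy=4,interpolation=cv2.INTER_CUBIC))
E
```

```text
t 18.1 pos [0.5581 0.1909 0.1738] yawdeg -45.02 z [-1.e-04  4.e-04 -1.e+00] F [-0.08  0.26  0.02] op 0.0424
trans [ 0.0001 -0.0002 -0.0862] twist [-0.0002  0.0003 -0.0004]
[ 0.05302563  0.03565665 -0.002825  ]
```

View pics/w15.png

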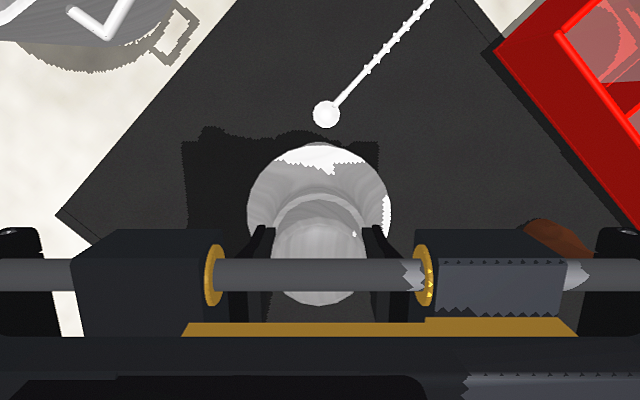

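View pics/s15z.png

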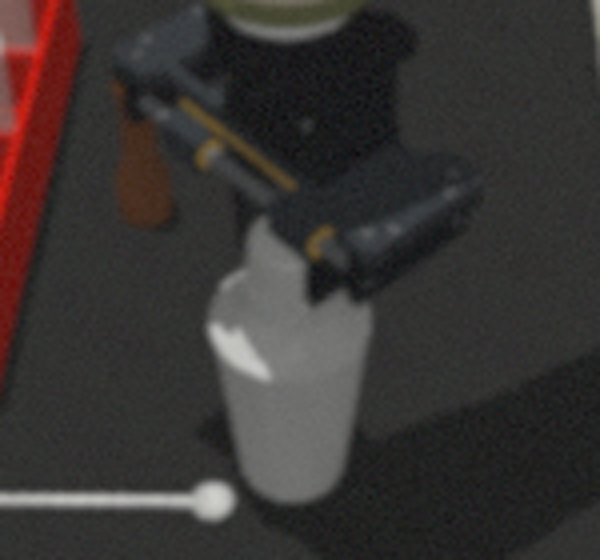

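jog_arm(twist=[[0,0,0],[0,0,0],[0,0,0],[0,0,0],[0,0,0],[0,0,0],[0,0,0],[0,0,0]], translation=[[0,0,0],[0,0,-0.001],[0,0,-0.003],[0,0,-0.005],[0,0,-0.007],[0,0,-0.009],[0,0,-0.01],[0,0,-0.01]], claw=[-0.3,-0.3,-0.3,-0.3,-0.3,-0.3,-0.3,-0.3], force=10)

```text
time: 19.2
position: [0.5581, 0.1909, 0.1838]
tool_rot: [-2.902, 1.203, 0.0]
ft_force: [-0.1, 0.1, -1.5]
opening: 0.0427
```

```bash
python3 - <<'E'
from h import *
delta([.5583,.1909,.26],np.radians(-45)); print(ctrl.read_state()['ft_torque'])
save('wrist','pics/w16.png'); save('side','pics/s16.png')
a=cv2.imread('pics/s16.png')[170:310,250:400]; cv2.imwrite('pics/s16z.png',cv2.resize(a,None,fx=4,fy=4,interpolation=cv2.INTER_CUBIC))
E
```

```text
t 19.2 pos [0.5581 0.1909 0.1838] yawdeg -45.02 z [ 1.e-04  4.e-04 -1.e+00] F [-0.09  0.14 -1.47] op 0.0427
trans [ 0.0001 -0.0002 -0.0762] twist [-0.0003  0.0002 -0.0004]
[-0.00252345 -0.05340496 -0.00054912]
```

View pics/w16.png

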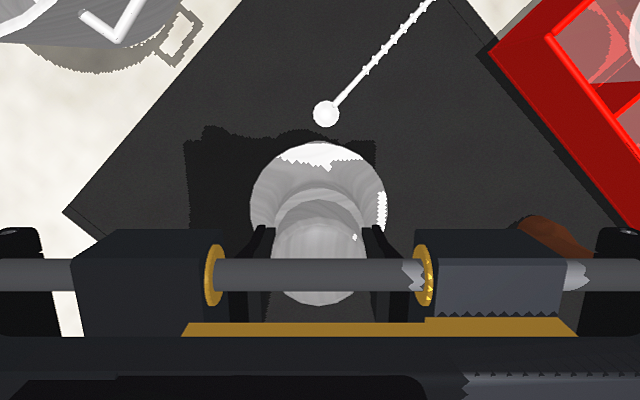

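View pics/s16z.png

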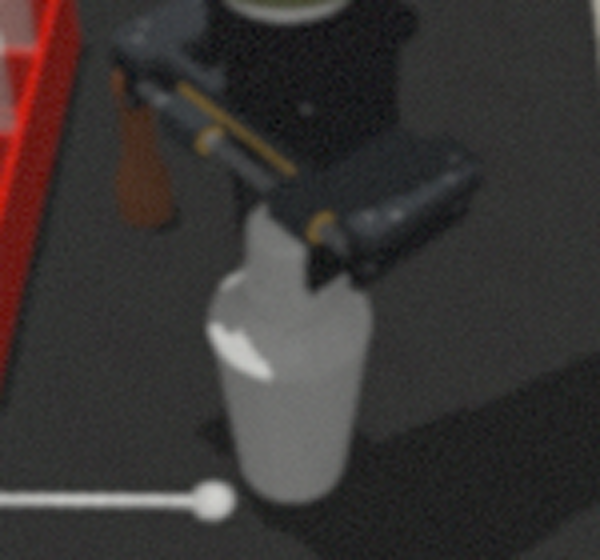

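The cap is rising while the flange stays on the rim. I'll carry on straight up.

jog_arm(twist=[[0,0,0],[0,0,0],[0,0,0],[0,0,0],[0,0,0],[0,0,0],[0,0,0],[0,0,0]], translation=[[0,0,-0.002],[0,0,-0.005],[0,0,-0.008],[0,0,-0.011],[0,0,-0.014],[0,0,-0.017],[0,0,-0.02],[0,0,-0.023]], claw=[-0.3,-0.3,-0.3,-0.3,-0.3,-0.3,-0.3,-0.3])

```text
time: 20.3
position: [0.558, 0.1909, 0.2069]
tool_rot: [-2.902, 1.203, 0.0]
ft_force: [0.9, 0.9, -1.7]
opening: 0.0428
```

jog_arm(twist=[[0,0,0],[0,0,0],[0,0,0],[0,0,0],[0,0,0],[0,0,0],[0,0,0],[0,0,0]], translation=[[0,0,-0.005],[0,0,-0.015],[0,0,-0.025],[0,0,-0.035],[0,0,-0.045],[0,0,-0.053],[0,0,-0.058],[0,0,-0.06]], claw=[-0.3,-0.3,-0.3,-0.3,-0.3,-0.3,-0.3,-0.3])

```text
time: 21.3
position: [0.5581, 0.1908, 0.2671]
tool_rot: [-2.902, 1.203, 0.0]
ft_force: [0.4, 0.1, 0.0]
opening: 0.0425
```

```bash
python3 - <<'E'
from h import *
delta([.5583,.1909,.26],np.radians(-45)); print(ctrl.read_state()['ft_torque'])
save('wrist','pics/w17.png'); save('side','pics/s17.png')
a=cv2.imread('pics/s17.png')[150:310,250:400]; cv2.imwrite('pics/s17z.png',cv2.resize(a,None,fx=3.7,fy=3.7,interpolation=cv2.INTER_CUBIC))
E
```

```text
t 21.3 pos [0.5581 0.1908 0.2671] yawdeg -45.03 z [-0.e+00  4.e-04 -1.e+00] F [0.4  0.14 0.02] op 0.0425
trans [ 0.0001 -0.0002  0.0071] twist [-0.0002  0.0003 -0.0005]
[-0.01160584 -0.06610953  0.00060061]
```

View pics/w17.png

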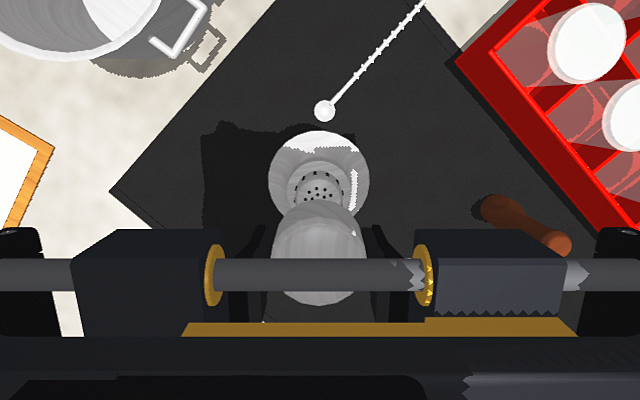

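View pics/s17z.png

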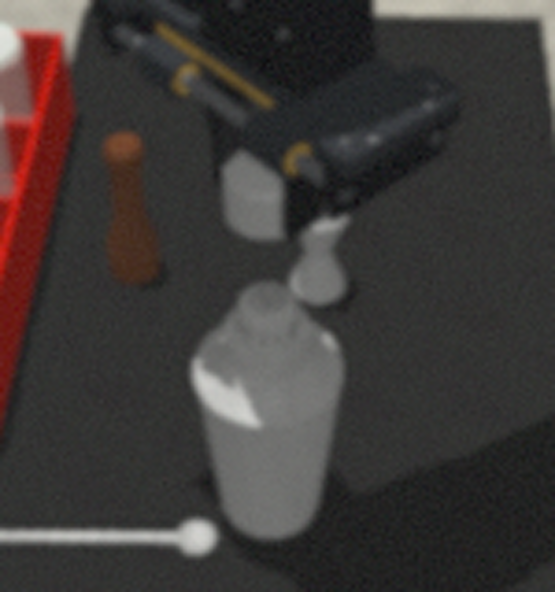

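```bash
python3 - <<'E'
from h import *
c=proj('wrist',[.5585,.191,.132])[0]; arc('pics/w17.png','wrist',c,.132,.0445,38,70,90,vmax=225,a0=-3.3,a1=.2)
s=ctrl.read_state(); print(s['time'],abs(s['joint_vel']).max(),s['opening']); print(ctrl.job_done())
E
```

```text
arc 110 [0.5588 0.1905] med 0.00015 tool [ 0.0008 -0.0003  0.1349]
21.4 0.008496228117187716 0.0425335031286951
the job is handed in; nothing more can be done
None
```

The job is done and was handed in at 21.4 s of the 54 s allowed. The strainer is seated in the tin, and the arm is holding the cap upright about 9 cm above where it sat.

- **Placing:** I gripped the top by the collar with 15 N and lowered it into the tin until the flange rested on the rim. The downward push was about 6 N, which I eased off before letting go.
- **Cap:** I gripped the cap alone with 6 to 10 N and lifted it straight up by about 93 mm.
- **Strainer and tin:** The flange centre was at (0.5586, 0.1904) before the cap came off and (0.5588, 0.1905) after, so the strainer stayed put to within measuring error. The last side and wrist pictures show it square in the mouth, with the tin standing where it was.
- **Other bar things:** The arm never came close to any of them, and none looks moved in the pictures.

**Checks that disagreed:**
- The top camera placed things about 3 mm off the wrist camera in y. I used the wrist camera for both the grasp and the placing.
- The fingers closed to 42.5 mm on the 44 mm cap. The opening stayed steady and the cap showed no slip.
- While seating, the tool stopped about 0.3 mm above the calculated home height. The contact force showed the flange was on the rim.

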